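# Set the travel mirror upright with its notched tilt slide

## Task

The travel mirror on the dresser is leaning back. Stand it upright: lift the round knob of its tilt slide out of the notch it sits in, carry it past the middle notch, let it drop fully down into the notch nearest the mirror, and let go.

Things in the scene. Friction and masses are not known exactly. Their poses are not given: they have to be found in the camera images.
- stand: White plastic mirror foot, 200 x 130 x 14 mm, fixed; origin under its centre on the dresser, x along the track towards the mirror, z up. Track: three notches 30 mm apart between four pairs of round-topped teeth (12 mm wide, 42 mm across the track, tops 28 mm above the dresser). A 110 mm mirror disc pivots 100 mm beyond the rear notch, 78 mm up; its upright top is 133 mm up.
- knob_grip (a point): Grip point on the axis of the knob, an upright grey cylinder 24 mm across, 35 mm tall; point 12 mm below its top, 54 mm above the dresser when seated. Below, a steel cross pin (10 mm thick, 48 long) sits in the notch. Captive: slides only along the track and lifts straight up 30 mm at most; 14 mm clears the teeth. Falls by its own weight (70 g). Axes as stand.
- rear_notch (a point): Goal notch, nearest the mirror: centre of its floor, 14 mm above the dresser. Axes as stand (x along the track towards the mirror). The notch is 18 mm wide, so the pin has 4 mm play each way; the round tooth tops guide it in. With the knob seated here, knob_grip is 40 mm straight above this point.
- knob_slide (a joint): Position of the knob along the track in m, growing towards the mirror: 0 = front notch (the start), 0.030 = middle notch, 0.060 = rear notch nearest the mirror; stops at -0.006 and 0.066. Slides almost freely when lifted, locked by the teeth when down. The mirror follows: leaning back 34 degrees at 0, upright at 0.060.

How it is judged (in metres and radians):
On the way:
1. the knob has been lifted at least 8 mm out of its notch (height (world z) of knob_grip above 0.062 m), for 0.1 s.
At the end, for the whole second after the job is handed in: The knob sits fully down (within 3 mm) in the rear notch nearest the mirror (within 10 mm of its centre), at rest (horizontal distance between knob_grip and rear_notch below 0.01 m and height (world z) of knob_grip below 0.057 m and velocity of joint knob_slide between -0.01 and 0.01 m/s); the robot touches nothing.
It also fails if it takes over 32 s, if anything falls off the work surface, if the arm or the gripper's body presses on something with over 40 N, if the wrist force passes 120 N, or if a joint passes its speed limit or range.

## Robot

A 6-joint arm with a two-finger parallel gripper is mounted at the origin on the work surface. World frame = base frame: x ahead of the robot, y to its left, z up, the work surface at z = 0. Lengths are in m, angles in degrees, forces in N, time in s.
With the tool pointing down it reaches from about 0.2 to 0.875 m from the base axis. Payload 3.4 kg.
Tool frame: the origin (TCP) lies between the finger pads; the fingertips stand 22 mm ahead of it and the grasp point (between the pads) lies 3 mm ahead of it (manip.tip_extent is the distance from the TCP to the fingertips, in m); z points along the fingers, y is the line along which they close (so a half turn about z gives the same grasp; the last joint's range is limited). The gripper opens to 94 mm and grips with 3 to 60 N. Pads are 16 mm wide; open, the fingers measure 119 mm over their backs; the gripper's body (75 mm by 177 mm) begins 78 mm behind the grasp point.
Start: joints at [-77.349, 15.808, 86.224, -0, 77.962, -6.933], TCP at [0.193, -0.542, 0.227] pointing down, gripper open.
Joint ranges: [-165.64, 165.64], [-43.16, 119.46], [12.63, 154.43], [-67.54, 247.53], [6.08, 155.33], [-154.97, 154.97]. Speed limits (degrees/s): [147.25, 147.25, 180, 180, 180, 180].

## Interface

Orientations are given as [roll, pitch, yaw] about the fixed x, y, z axes, in that order (R = Rz(yaw) Ry(pitch) Rx(roll)).
In Python, from rig import manip gives the robot as it stands.
- The arm moves only by the tool drive_tool, never from a script. Its argument "steps" is a list of rows, each an object of numbers: "tx", "ty", "tz": the shift along the tool's x, y, z in units of 40 mm (1.0 is 40 mm); "ax", "ay", "az": the turn, a rotation vector about the tool's x, y, z in units of 5 degrees (1.0 is 5 degrees); "fingers": the finger opening in mm, from 0 to 94. A call has exactly 10 rows; each row is the pose to reach, as a shift and turn from the pose commanded when the call began, along the tool's axes at that moment; what a row does not reach only later rows make up. A row lasts 1/10 s, in which the tool goes at most 50 mm and 8.59 degrees, less where a joint would pass 70% of its speed; a pose out of reach is approached as far as the arm can. A call with a gripper value outside its range is refused whole. The fingers move at their own pace and stop on an object; "force" is the grip in N (left out, the last holds). Time passes only in rows, so rows that repeat a pose let the fingers close, or fill a call up. It gives the time, the measured TCP pose, the force, the opening and the grip force at its end, in the units of the state.
- manip.get_state(): the state, without advancing time (a new reading comes with each control period).
- manip.get_image(name): name is "scene" or "top" or "wrist"; returns a dict with "frame" (480x640x3 uint8, blue, green, red), "fx", "fy", "cx", "cy" (pixels), "T" (4x4, takes a point from camera to world coordinates). Camera axes: x right, y up, looking along -z (the intrinsics and any distortion apply to the point x, -y, -z); pixel columns grow to the right and rows downward; lengths in m; the calibration is good to about 2 mm. A picture is of the moment at which its call begins. There is no depth.
- manip.job_done(): hands the job in; it is judged then, once.
Trained networks look in the newest picture that a camera, given by its name, has taken for a name from the list of things; names that differ only in an ending like _2 or _b are one class to them, and where a whole thing is asked for, a point or a joint stands for the part that bears it (a point fixed in the world has none). Each returns a list of dicts, best first, with "score" (0 to 1); they miss things now and then, are a little off and sometimes report something else, mostly with a low value. They report only what shows in the picture. A call takes as long as a camera call.
- manip.recognise(name, camera): "rect" ([centre column, centre row, width, height] in pixels, round what is visible of it).
The state is a dict: "time": time; "joint_positions": joint angles; "joint_velocities": joint speeds; "tau": joint torques, N m; "ee_pos": TCP position; "orientation": TCP orientation; "force": force on the tool from outside, world axes, zero at the start; "ft_torque": the same for the moment, N m; "grip_width": finger opening in m; "grasp_force": force on a finger pad.
Only numpy, scipy, OpenCV 4.12 (cv2) and the standard library are available. Lean on these libraries where they do the work, as an engineer would, in place of code of your own. Each camera call takes 0.05 s, during which the arm holds its last target. There are 200 camera calls.

## Working session

There is one attempt and no reset: what is moved stays moved. The work goes in short steps, Python scripts to look and compute and a tool call to move; the robot and the scene stay as the last step left them, time stands still between calls to the robot, and variables do not carry over. Pictures are saved under pics/ and viewed, at most 10 in all, crops included, and the job is handed in when it is done.

Besides the shell and the picture viewer there is one more tool, called after "Call:" by a JSON object that holds its "name" and its "arguments", one argument or row to a line. drive_tool: Moves the arm, as the interface text tells. Its arguments: {"type":"object","properties":{"steps":{"type":"array","items":{"type":"object","properties":{"tx":{"type":"number"},"ty":{"type":"number"},"tz":{"type":"number"},"ax":{"type":"number"},"ay":{"type":"number"},"az":{"type":"number"},"fingers":{"type":"number"}}}},"force":{"type":"number"}},"required":["steps"]}

```bash
mkdir -p pics; python3 - <<'E'
from rig import manip
import cv2,numpy as np
for c in ("scene","top"):
    d=manip.get_image(c); cv2.imwrite(f"pics/{c}1.png",d["frame"])
    print(c,d["fx"],d["fy"],d["cx"],d["cy"],np.round(d["T"],3).tolist(),[k for k in d])
    for n in ("stand","knob_grip"): print(n,[(r["score"],np.round(r["rect"],1).tolist()) for r in manip.recognise(n,c)][:3])
s=manip.get_state();print(s)
E
```

```text
scene 562.2168660195325 562.2168660195325 317.13269066715714 236.04617440458654 [[-0.639, -0.632, 0.438, 0.884], [0.769, -0.537, 0.347, 0.277], [0.016, 0.559, 0.829, 0.617], [0.0, 0.0, 0.0, 1.0]] ['frame', 'fx', 'fy', 'cx', 'cy', 'T']
stand [(0.95, [380.5, 258.5, 189.7, 213.4])]
knob_grip [(0.8, [340.2, 303.4, 33.0, 41.1])]
top 478.8990758752084 478.8990758752084 322.7293770214879 241.90439112481482 [[-0.029, 0.99, -0.141, 0.525], [-1.0, -0.029, -0.003, 0.045], [-0.007, 0.14, 0.99, 0.718], [0.0, 0.0, 0.0, 1.0]] ['frame', 'fx', 'fy', 'cx', 'cy', 'T']
stand [(0.9, [274.5, 303.2, 100.8, 167.1])]
knob_grip [(0.64, [279.6, 235.9, 31.7, 16.6])]
{'time': 0.3, 'joint_positions': array([-7.73499300e+01,  1.58218467e+01,  8.62480020e+01,  3.65149609e-04,
        7.79631461e+01, -6.93281010e+00]), 'joint_velocities': array([-0.01357426, -0.15754844, -0.15865451, -0.13178105, -0.05857206,
       -0.03638414]), 'tau': array([-8.92223716e-05, -4.04086018e+01, -2.37084997e+01,  7.01073278e-02,
        3.00261145e-02, -8.89630974e-05]), 'ee_pos': array([ 0.19268435, -0.54158426,  0.22718986]), 'orientation': array([-1.79967289e+02, -4.33712490e-03,  1.95828026e+01]), 'force': array([-0.25998586, -0.22448574, -0.50454241]), 'ft_torque': array([-0.07329783, -0.02798516,  0.04478941]), 'grasp_force': 0.0, 'grip_width': 0.09382315723640137}
```

View pics/scene1.png

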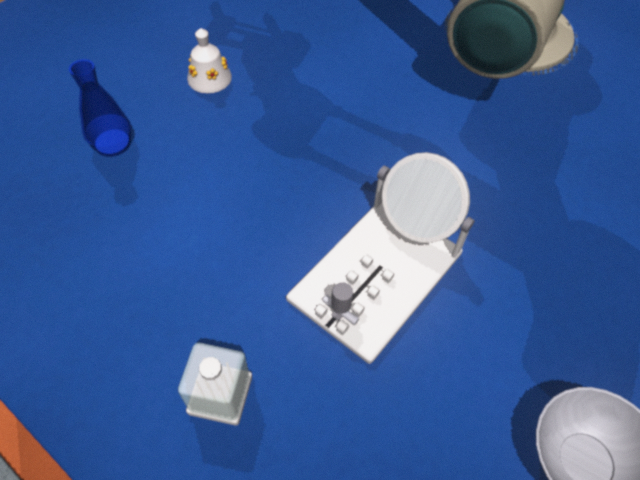

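View pics/top1.png

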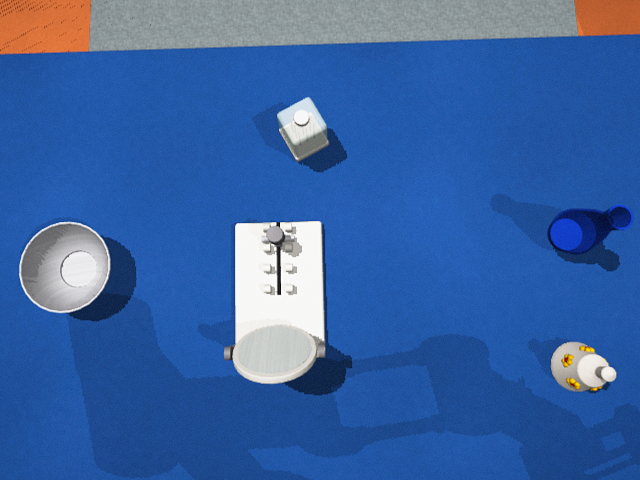

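The scene view shows the knob top at (342,290) in the front notch, with the mirror at (425,198). The top view shows the knob top at (275,234), the slot running from (278,222) to (279,294), and the front plate corners at (235,223) and (322,221). The mirror is on the robot's side of the knob.

```bash
cat > h.py <<'E'
import numpy as np
from rig import manip
def ray(d,u,v):
    r=d["T"][:3,:3]@np.array([(u-d["cx"])/d["fx"],-(v-d["cy"])/d["fy"],-1]); return d["T"][:3,3],r
def at(d,u,v,z):
    o,r=ray(d,u,v); return (o+r*(z-o[2])/r[2]).round(4)
E
python3 - <<'E'
from h import *
s=manip.get_image("scene");t=manip.get_image("top")
print("knobtop",at(s,342,290.5,.066),at(t,275,233.5,.066))
print("slot",at(t,278.5,222,.014),at(t,279,294,.014),at(s,328,326,.014),at(s,381,267,.014))
print("corn top",at(t,235,223,.014),at(t,322,221,.014),at(t,325,335,.014))
print("corn scene",at(s,288,297,.014),at(s,371,361,.014),at(s,462,252,.014))
for u,v in [(267,268),(289,268),(267,289),(289.5,288.5)]: print("tooth",at(t,u,v,.028))
for u,v in [(352,276),(373,291),(367,260),(388,274)]: print("toothS",at(s,u,v,.028))
E
```

```text
knobtop [0.6315 0.1141 0.066 ] [0.6314 0.1125 0.066 ]
slot [0.6572 0.1123 0.014 ] [0.5501 0.1133 0.014 ] [0.655  0.1153 0.014 ] [0.55   0.1153 0.014 ]
corn top [0.6576 0.1775 0.014 ] [0.6567 0.0473 0.014 ] [0.4892 0.0477 0.014 ]
corn scene [0.6566 0.0545 0.014 ] [0.657  0.1794 0.014 ] [0.465  0.1811 0.014 ]
tooth [0.5875 0.1287 0.028 ]
tooth [0.5865 0.0969 0.028 ]
tooth [0.5572 0.1291 0.028 ]
tooth [0.557  0.0967 0.028 ]
toothS [0.5907 0.0998 0.028 ]
toothS [0.5907 0.1314 0.028 ]
toothS [0.5608 0.1    0.028 ]
toothS [0.5602 0.1313 0.028 ]
```

Call:
{"name": "drive_tool", "arguments": {
  "steps": [
    {"tx": 0.8,"ty": -0.6,"az": 0.4,"fingers": 94},
    {"tx": 1.6,"ty": -1.2,"az": 0.8},
    {"tx": 2.4,"ty": -1.8,"az": 1.2},
    {"tx": 3.2,"ty": -2.4,"az": 1.6},
    {"tx": 4.0,"ty": -3.0,"az": 2.0},
    {"tx": 4.8,"ty": -3.6,"az": 2.4},
    {"tx": 5.6,"ty": -4.2,"az": 2.8},
    {"tx": 6.4,"ty": -4.8,"az": 3.2},
    {"tx": 7.2,"ty": -5.4,"az": 3.6},
    {"tx": 7.9,"ty": -5.9,"az": 3.92}
  ]
}}

```text
invalid input
```

Call:
{"name": "drive_tool", "arguments": {
  "force": 20,
  "steps": [
    {"tx": 0.8,"ty": -0.6,"tz": 0,"ax": 0,"ay": 0,"az": 0.4,"fingers": 94},
    {"tx": 1.6,"ty": -1.2,"tz": 0,"ax": 0,"ay": 0,"az": 0.8,"fingers": 94},
    {"tx": 2.4,"ty": -1.8,"tz": 0,"ax": 0,"ay": 0,"az": 1.2,"fingers": 94},
    {"tx": 3.2,"ty": -2.4,"tz": 0,"ax": 0,"ay": 0,"az": 1.6,"fingers": 94},
    {"tx": 4.0,"ty": -3.0,"tz": 0,"ax": 0,"ay": 0,"az": 2.0,"fingers": 94},
    {"tx": 4.8,"ty": -3.6,"tz": 0,"ax": 0,"ay": 0,"az": 2.4,"fingers": 94},
    {"tx": 5.6,"ty": -4.2,"tz": 0,"ax": 0,"ay": 0,"az": 2.8,"fingers": 94},
    {"tx": 6.4,"ty": -4.8,"tz": 0,"ax": 0,"ay": 0,"az": 3.2,"fingers": 94},
    {"tx": 7.2,"ty": -5.4,"tz": 0,"ax": 0,"ay": 0,"az": 3.6,"fingers": 94},
    {"tx": 7.9,"ty": -5.9,"tz": 0,"ax": 0,"ay": 0,"az": 3.92,"fingers": 94}
  ]
}}

```text
time: 1.4
ee_pos: [0.4121, -0.2117, 0.2277]
orientation: [180.0, -0.0, -0.1]
force: [0.0, -0.6, -0.3]
grip_width: 0.0941
grasp_force: 0.0
```

Call:
{"name": "drive_tool", "arguments": {
  "steps": [
    {"tx": 0.6,"ty": -0.9,"tz": 0,"ax": 0,"ay": 0,"az": 0,"fingers": 94},
    {"tx": 1.2,"ty": -1.8,"tz": 0,"ax": 0,"ay": 0,"az": 0,"fingers": 94},
    {"tx": 1.8,"ty": -2.7,"tz": 0,"ax": 0,"ay": 0,"az": 0,"fingers": 94},
    {"tx": 2.4,"ty": -3.6,"tz": 0,"ax": 0,"ay": 0,"az": 0,"fingers": 94},
    {"tx": 3.0,"ty": -4.5,"tz": 0,"ax": 0,"ay": 0,"az": 0,"fingers": 94},
    {"tx": 3.7,"ty": -5.4,"tz": 0,"ax": 0,"ay": 0,"az": 0,"fingers": 94},
    {"tx": 4.4,"ty": -6.3,"tz": 0,"ax": 0,"ay": 0,"az": 0,"fingers": 94},
    {"tx": 5.0,"ty": -7.2,"tz": 0,"ax": 0,"ay": 0,"az": 0,"fingers": 94},
    {"tx": 5.48,"ty": -8.1,"tz": 0,"ax": 0,"ay": 0,"az": 0,"fingers": 94},
    {"tx": 5.48,"ty": -8.12,"tz": 0,"ax": 0,"ay": 0,"az": 0,"fingers": 94}
  ]
}}

```text
time: 2.4
ee_pos: [0.6326, 0.1157, 0.2266]
orientation: [-179.9, -0.1, 0.2]
force: [-0.1, -0.4, -0.3]
grip_width: 0.0941
grasp_force: 0.0
```

```bash
python3 - <<'E'
from h import *
import cv2
d=manip.get_image("wrist");cv2.imwrite("pics/w1.png",d["frame"])
s=manip.get_state();print(s["ee_pos"],s["orientation"],s["time"])
for r in manip.recognise("knob_grip","wrist"): print(r, at(d,*r["rect"][:2],.055))
print(np.round(d["T"],3).tolist())
E
```

```text
[0.63122903 0.11344952 0.22660854] [-1.79993582e+02  4.45742459e-02  1.80702226e-01] 2.45
{'rect': [316.8, 219.1, 48.3, 28.9], 'score': 0.67} [0.6311 0.1158 0.055 ]
[[0.005, 0.968, 0.25, 0.704], [-1.0, 0.005, -0.001, 0.117], [-0.002, -0.25, 0.968, 0.384], [0.0, 0.0, 0.0, 1.0]]
```

View pics/w1.png

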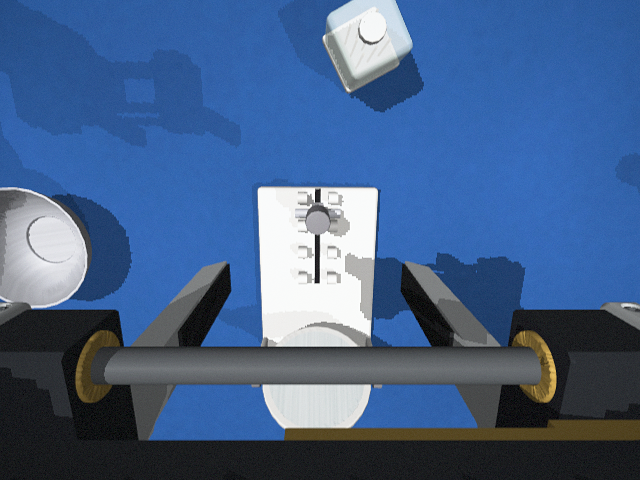

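The wrist view shows the knob top at (317,220), which is in line with the jaws, and the space around it is clear. I'll descend now.

Call:
{"name": "drive_tool", "arguments": {
  "steps": [
    {"tx": 0.0,"ty": 0,"tz": 0.5,"ax": 0,"ay": 0,"az": 0,"fingers": 94},
    {"tx": 0.0,"ty": -0.02,"tz": 1.0,"ax": 0,"ay": 0,"az": 0,"fingers": 94},
    {"tx": 0.01,"ty": -0.02,"tz": 1.5,"ax": 0,"ay": 0,"az": 0,"fingers": 80},
    {"tx": 0.01,"ty": -0.02,"tz": 2.0,"ax": 0,"ay": 0,"az": 0,"fingers": 70},
    {"tx": 0.01,"ty": -0.02,"tz": 2.5,"ax": 0,"ay": 0,"az": 0,"fingers": 60},
    {"tx": 0.01,"ty": -0.02,"tz": 3.0,"ax": 0,"ay": 0,"az": 0,"fingers": 60},
    {"tx": 0.01,"ty": -0.02,"tz": 3.4,"ax": 0,"ay": 0,"az": 0,"fingers": 60},
    {"tx": 0.01,"ty": -0.02,"tz": 3.8,"ax": 0,"ay": 0,"az": 0,"fingers": 60},
    {"tx": 0.01,"ty": -0.02,"tz": 4.1,"ax": 0,"ay": 0,"az": 0,"fingers": 60},
    {"tx": 0.01,"ty": -0.02,"tz": 4.22,"ax": 0,"ay": 0,"az": 0,"fingers": 60}
  ]
}}

```text
time: 3.5
ee_pos: [0.6299, 0.1107, 0.0577]
orientation: [180.0, 0.1, -0.1]
force: [-1.4, -0.2, -0.5]
grip_width: 0.0602
grasp_force: 0.0
```

Call:
{"name": "drive_tool", "arguments": {
  "force": 12,
  "steps": [
    {"tx": 0,"ty": 0,"tz": 0,"ax": 0,"ay": 0,"az": 0,"fingers": 50},
    {"tx": 0,"ty": 0,"tz": 0,"ax": 0,"ay": 0,"az": 0,"fingers": 40},
    {"tx": 0,"ty": 0,"tz": 0,"ax": 0,"ay": 0,"az": 0,"fingers": 32},
    {"tx": 0,"ty": 0,"tz": 0,"ax": 0,"ay": 0,"az": 0,"fingers": 28},
    {"tx": 0,"ty": 0,"tz": 0,"ax": 0,"ay": 0,"az": 0,"fingers": 24},
    {"tx": 0,"ty": 0,"tz": 0,"ax": 0,"ay": 0,"az": 0,"fingers": 20},
    {"tx": 0,"ty": 0,"tz": 0,"ax": 0,"ay": 0,"az": 0,"fingers": 18},
    {"tx": 0,"ty": 0,"tz": 0,"ax": 0,"ay": 0,"az": 0,"fingers": 18},
    {"tx": 0,"ty": 0,"tz": 0,"ax": 0,"ay": 0,"az": 0,"fingers": 18},
    {"tx": 0,"ty": 0,"tz": 0,"ax": 0,"ay": 0,"az": 0,"fingers": 18}
  ]
}}

```text
time: 4.5
ee_pos: [0.6315, 0.1139, 0.0593]
orientation: [-179.8, -0.1, -0.0]
force: [0.1, 4.4, 2.5]
grip_width: 0.0238
grasp_force: 12.0
```

Call:
{"name": "drive_tool", "arguments": {
  "steps": [
    {"tx": 0,"ty": -0.02,"tz": 0,"ax": 0,"ay": 0,"az": 0,"fingers": 18},
    {"tx": 0,"ty": -0.03,"tz": -0.08,"ax": 0,"ay": 0,"az": 0,"fingers": 18},
    {"tx": 0,"ty": -0.03,"tz": -0.16,"ax": 0,"ay": 0,"az": 0,"fingers": 18},
    {"tx": 0,"ty": -0.03,"tz": -0.24,"ax": 0,"ay": 0,"az": 0,"fingers": 18},
    {"tx": 0,"ty": -0.03,"tz": -0.32,"ax": 0,"ay": 0,"az": 0,"fingers": 18},
    {"tx": 0,"ty": -0.03,"tz": -0.4,"ax": 0,"ay": 0,"az": 0,"fingers": 18},
    {"tx": 0,"ty": -0.03,"tz": -0.48,"ax": 0,"ay": 0,"az": 0,"fingers": 18},
    {"tx": 0,"ty": -0.03,"tz": -0.52,"ax": 0,"ay": 0,"az": 0,"fingers": 18},
    {"tx": 0,"ty": -0.03,"tz": -0.52,"ax": 0,"ay": 0,"az": 0,"fingers": 18},
    {"tx": 0,"ty": -0.03,"tz": -0.52,"ax": 0,"ay": 0,"az": 0,"fingers": 18}
  ]
}}

```text
time: 5.5
ee_pos: [0.631, 0.1139, 0.0796]
orientation: [-179.9, -0.0, -0.0]
force: [0.1, 5.3, -1.3]
grip_width: 0.0237
grasp_force: 12.0
```

```bash
python3 - <<'E'
from h import *
import cv2
d=manip.get_image("scene");cv2.imwrite("pics/s2.png",cv2.resize(d["frame"][140:380,240:500],None,fx=2.3,fy=2.3))
s=manip.get_state();print(s["ee_pos"],s["force"],s["grip_width"],s["grasp_force"])
E
```

```text
[0.63103415 0.11386654 0.07956464] [ 0.72916617  4.2161261  -0.33440193] 0.023803572188222603 11.999381929636002
```

View pics/s2.png

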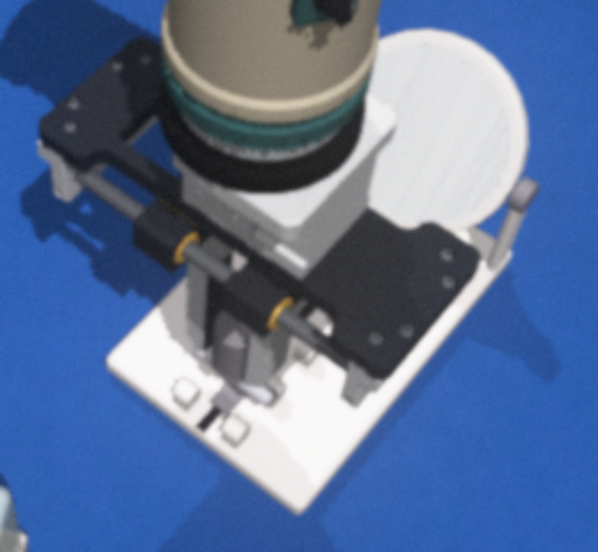

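The picture shows the knob between the pads at about (235,360), with its pin raised above the teeth. I'll carry it 60 mm towards the mirror, which is world -x.

Call:
{"name": "drive_tool", "arguments": {
  "steps": [
    {"tx": -0.15,"ty": -0.02,"tz": 0,"ax": 0,"ay": 0,"az": 0,"fingers": 18},
    {"tx": -0.33,"ty": -0.03,"tz": 0,"ax": 0,"ay": 0,"az": 0,"fingers": 18},
    {"tx": -0.51,"ty": -0.03,"tz": 0,"ax": 0,"ay": 0,"az": 0,"fingers": 18},
    {"tx": -0.7,"ty": -0.03,"tz": 0,"ax": 0,"ay": 0,"az": 0,"fingers": 18},
    {"tx": -0.89,"ty": -0.03,"tz": 0,"ax": 0,"ay": 0,"az": 0,"fingers": 18},
    {"tx": -1.07,"ty": -0.03,"tz": 0,"ax": 0,"ay": 0,"az": 0,"fingers": 18},
    {"tx": -1.25,"ty": -0.03,"tz": 0,"ax": 0,"ay": 0,"az": 0,"fingers": 18},
    {"tx": -1.4,"ty": -0.03,"tz": 0,"ax": 0,"ay": 0,"az": 0,"fingers": 18},
    {"tx": -1.48,"ty": -0.03,"tz": 0,"ax": 0,"ay": 0,"az": 0,"fingers": 18},
    {"tx": -1.48,"ty": -0.03,"tz": 0,"ax": 0,"ay": 0,"az": 0,"fingers": 18}
  ]
}}

```text
time: 6.55
ee_pos: [0.5713, 0.1142, 0.0795]
orientation: [180.0, 0.0, -0.0]
force: [-0.3, 1.7, -0.3]
grip_width: 0.0235
grasp_force: 12.0
```

```bash
python3 - <<'E'
from h import *
import cv2
a=manip.get_image("wrist")["frame"];b=manip.get_image("scene")["frame"]
cv2.imwrite("pics/s3.png",np.hstack([cv2.resize(a,(400,300)),cv2.resize(b[140:380,260:580],(400,300))]))
s=manip.get_state();print(s["ee_pos"],s["force"],s["grip_width"],s["grasp_force"])
E
```

```text
[0.57200522 0.11424784 0.07948257] [ 0.35095941  1.44548929 -0.59018543] 0.023936660832891733 11.996542364358902
```

View pics/s3.png

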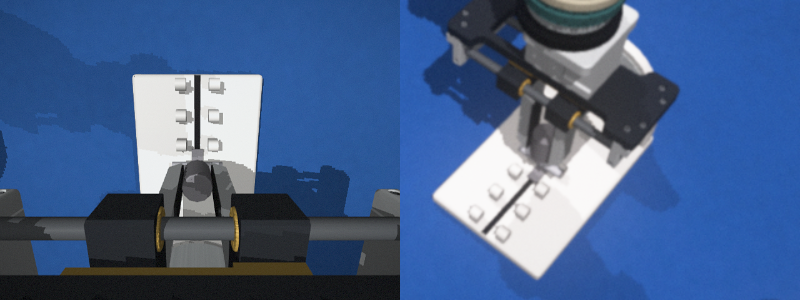

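The wrist half shows the knob at about (197,178), past the third tooth pair and over the rear notch. I'll lower it and release.

Call:
{"name": "drive_tool", "arguments": {
  "steps": [
    {"tx": 0,"ty": 0,"tz": 0.1,"ax": 0,"ay": 0,"az": 0,"fingers": 18},
    {"tx": 0,"ty": 0,"tz": 0.2,"ax": 0,"ay": 0,"az": 0,"fingers": 18},
    {"tx": 0,"ty": 0,"tz": 0.3,"ax": 0,"ay": 0,"az": 0,"fingers": 18},
    {"tx": 0,"ty": 0,"tz": 0.4,"ax": 0,"ay": 0,"az": 0,"fingers": 18},
    {"tx": 0,"ty": 0,"tz": 0.46,"ax": 0,"ay": 0,"az": 0,"fingers": 18},
    {"tx": 0,"ty": 0,"tz": 0.5,"ax": 0,"ay": 0,"az": 0,"fingers": 18},
    {"tx": 0,"ty": 0,"tz": 0.5,"ax": 0,"ay": 0,"az": 0,"fingers": 18},
    {"tx": 0,"ty": 0,"tz": 0.5,"ax": 0,"ay": 0,"az": 0,"fingers": 18},
    {"tx": 0,"ty": 0,"tz": 0.5,"ax": 0,"ay": 0,"az": 0,"fingers": 18},
    {"tx": 0,"ty": 0,"tz": 0.5,"ax": 0,"ay": 0,"az": 0,"fingers": 18}
  ]
}}

```text
time: 7.65
ee_pos: [0.5718, 0.1143, 0.0594]
orientation: [180.0, 0.0, -0.0]
force: [0.9, 0.7, -0.9]
grip_width: 0.0238
grasp_force: 12.0
```

Call:
{"name": "drive_tool", "arguments": {
  "steps": [
    {"tx": 0,"ty": 0,"tz": 0,"ax": 0,"ay": 0,"az": 0,"fingers": 28},
    {"tx": 0,"ty": 0,"tz": 0,"ax": 0,"ay": 0,"az": 0,"fingers": 36},
    {"tx": 0,"ty": 0,"tz": 0,"ax": 0,"ay": 0,"az": 0,"fingers": 46},
    {"tx": 0,"ty": 0,"tz": 0,"ax": 0,"ay": 0,"az": 0,"fingers": 60},
    {"tx": 0,"ty": 0,"tz": 0,"ax": 0,"ay": 0,"az": 0,"fingers": 60},
    {"tx": 0,"ty": 0,"tz": 0,"ax": 0,"ay": 0,"az": 0,"fingers": 60},
    {"tx": 0,"ty": 0,"tz": -0.5,"ax": 0,"ay": 0,"az": 0,"fingers": 60},
    {"tx": 0,"ty": 0,"tz": -1.2,"ax": 0,"ay": 0,"az": 0,"fingers": 60},
    {"tx": 0,"ty": 0,"tz": -2.0,"ax": 0,"ay": 0,"az": 0,"fingers": 60},
    {"tx": 0,"ty": 0,"tz": -2.8,"ax": 0,"ay": 0,"az": 0,"fingers": 60}
  ]
}}

```text
time: 8.65
ee_pos: [0.5715, 0.1144, 0.1724]
orientation: [180.0, 0.0, -0.0]
force: [1.3, -0.8, 0.4]
grip_width: 0.06
grasp_force: 0.0
```

Call:
{"name": "drive_tool", "arguments": {
  "steps": [
    {"tx": 0,"ty": 0,"tz": -0.8,"ax": 0,"ay": 0,"az": 0,"fingers": 60},
    {"tx": 0,"ty": 0,"tz": -1.6,"ax": 0,"ay": 0,"az": 0,"fingers": 60},
    {"tx": 0,"ty": 0.8,"tz": -2,"ax": 0,"ay": 0,"az": 0,"fingers": 60},
    {"tx": 0,"ty": 1.6,"tz": -2,"ax": 0,"ay": 0,"az": 0,"fingers": 60},
    {"tx": 0,"ty": 2.4,"tz": -2,"ax": 0,"ay": 0,"az": 0,"fingers": 60},
    {"tx": 0,"ty": 3.2,"tz": -2,"ax": 0,"ay": 0,"az": 0,"fingers": 60},
    {"tx": 0,"ty": 4,"tz": -2,"ax": 0,"ay": 0,"az": 0,"fingers": 60},
    {"tx": 0,"ty": 4.5,"tz": -2,"ax": 0,"ay": 0,"az": 0,"fingers": 60},
    {"tx": 0,"ty": 4.5,"tz": -2,"ax": 0,"ay": 0,"az": 0,"fingers": 60},
    {"tx": 0,"ty": 4.5,"tz": -2,"ax": 0,"ay": 0,"az": 0,"fingers": 60}
  ]
}}

```text
time: 9.65
ee_pos: [0.5717, -0.0653, 0.2513]
orientation: [-179.9, 0.0, -0.1]
force: [1.2, 0.8, -0.3]
grip_width: 0.0599
grasp_force: 0.0
```

```bash
python3 - <<'E'
from h import *
import cv2
d=manip.get_image("scene");t=manip.get_image("top")
cv2.imwrite("pics/s4.png",np.hstack([cv2.resize(t["frame"][200:400,175:375],(400,400)),cv2.resize(d["frame"][150:350,280:480],(400,400))]))
for c,i in(("scene",d),("top",t)):
  for r in manip.recognise("knob_grip",c)[:2]: print(c,r,at(i,*r["rect"][:2],.054))
E
```

```text
scene {'rect': [370.2, 268.0, 34.6, 38.8], 'score': 0.8} [0.5814 0.1172 0.054 ]
```

View pics/s4.png

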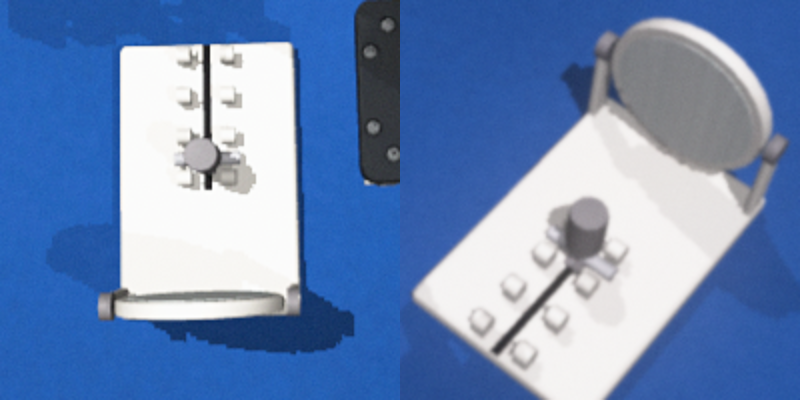

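The knob sits between tooth pairs 3 and 4 (top crop at (202,155)) and the mirror is upright. I'll check the height by triangulation before handing in.

```bash
python3 - <<'E'
from h import *
s=manip.get_image("scene");t=manip.get_image("top")
def tri(a,b):
    o1,r1=ray(s,*a);o2,r2=ray(t,*b)
    k=np.linalg.lstsq(np.c_[r1,-r2],o2-o1,rcond=None)[0]; return (o1+k[0]*r1+o2+k[1]*r2)/2
print("before",tri((342,290.5),(275,233.5)),"after",tri((373.7,253.2),(276,276)))
print([at(s,373.7,253.2,z) for z in(.066,.08)],[at(t,276,276,z) for z in(.066,.08)])
E
```

```text
before [0.63127013 0.11315353 0.0647787 ] after [0.57200959 0.11226232 0.06998884]
[array([0.5693, 0.1118, 0.066 ]), array([0.5773, 0.116 , 0.08  ])] [array([0.5727, 0.1119, 0.066 ]), array([0.5717, 0.1105, 0.08  ])]
```

```bash
python3 - <<'E'
from h import *
import cv2
s=manip.get_image("scene");a=cv2.imread("pics/scene1.png")
tm=a[281:310,330:356]
m=cv2.matchTemplate(s["frame"][230:300,345:405],tm,cv2.TM_CCOEFF_NORMED);_,v,_,p=cv2.minMaxLoc(m)
print(v,"shift",p[0]+345-330,p[1]+230-281)
R=np.array(s["T"])
def px(P):
    c=R[:3,:3].T@(np.array(P)-R[:3,3]); return np.array([s["cx"]-s["fx"]*c[0]/c[2],s["cy"]+s["fy"]*c[1]/c[2]])
b=px([.6315,.1133,.06])
for x in(.569,.5715,.5745):
  for dz in(0,.004,.008): print(x,dz,(px([x,.1133,.06+dz])-b).round(1))
E
```

```text
0.8216972947120667 shift 30 -35
0.569 0 [ 33.2 -36.2]
0.569 0.004 [ 33.6 -38. ]
0.569 0.008 [ 33.9 -39.8]
0.5715 0 [ 31.9 -34.8]
0.5715 0.004 [ 32.3 -36.6]
0.5715 0.008 [ 32.6 -38.4]
0.5745 0 [ 30.4 -33.1]
0.5745 0.004 [ 30.7 -34.9]
0.5745 0.008 [ 31.1 -36.7]
```

```bash
python3 -c "
from rig import manip
print(manip.job_done())"
```

```text
the job is handed in; nothing more can be done
None
```

The knob now sits in the rear notch, the mirror stands upright, and the arm is clear of everything; I handed the job in at about 10 s of the 32 s limit, and no verdict was returned. The cameras could only confirm the knob's height to within about 4 mm, but the gripper lowered it back to its starting seated height before letting go.

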